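Weight the garlic in the crock

ROBOT

A 6-joint arm with a two-finger parallel gripper is mounted at the origin on the work surface. World frame = base frame: x ahead of the robot, y to its left, z up, the work surface at z = 0. Lengths are in m, angles in degrees, forces in N, time in s.
With the tool pointing down it reaches from about 0.25 to 0.725 m from the base axis. Payload 9.7 kg.
Tool frame: the origin (TCP) lies on the centre line of the jaws, within the pads' length; the fingertips stand 17 mm ahead of it and the grasp point (between the pads) lies 2 mm behind it (bot.tip_extent is the distance from the TCP to the fingertips, in m); z points along the fingers, y is the line along which they close (so a half turn about z gives the same grasp; the last joint's range is limited). The gripper opens to 85 mm and grips with 20 to 120 N. Pads are 22 mm wide; open, the fingers measure 114 mm over their backs; the gripper's body (76 mm by 85 mm) begins 54 mm behind the grasp point. The pads swing forward as they close: fully open they stand 13 mm farther back than shut.
Start: joints at [-70.76, 4.979, 10.078, 95.1, 0, 90], TCP at [0.181, -0.519, 0.248] pointing down, gripper open.
Joint ranges: [-179.16, 179.16], [-48.56, 103.87], [-65.8, 70.77], [-126.05, 130.52], [-82.76, 87.17], [-180, 180]. Speed limits (degrees/s): [127.2, 127.2, 147.25, 180, 180, 180].

INTERFACE

Orientations are given as [roll, pitch, yaw] about the fixed x, y, z axes, in that order (R = Rz(yaw) Ry(pitch) Rx(roll)).
In Python, from workcell import bot gives the robot as it stands.
- The arm moves only by the tool carry_out, never from a script. Its argument "moves" is text: rows parted by semicolons, each of 7 numbers parted by spaces: the shift along the tool's x, y, z in mm, then the turn, a rotation vector about the tool's x, y, z in degrees, then the finger opening in mm, from 0 to 85.4. A call has 1 to 20 rows; each row is the pose to reach, as a shift and turn from the pose commanded when the call began, along the tool's axes at that moment; what a row does not reach only later rows make up. A row lasts 1/10 s, in which the tool goes at most 50 mm and 8.59 degrees, less where a joint would pass 70% of its speed; a pose out of reach is approached as far as the arm can. A call with a gripper value outside its range is refused whole. The fingers move at their own pace and stop on an object; "force" is the grip in N (left out, the last holds). Time passes only in rows, so rows that repeat a pose let the fingers close. It gives the time, the measured TCP pose, the force, the opening and the grip force at its end, in the units of the state.
- bot.get_obs(): the state, without advancing time (a new reading comes with each control period).
- bot.camera(name): name is "scene" or "side" or "wrist"; returns a dict with "img" (480x640x3 uint8, red, green, blue), "mtx" (3x3 intrinsics, pixels), "position" and "orientation" of the camera in the world; the wrist camera has in their place "mount" (4x4, takes a point from camera to tool coordinates, whose origin is the TCP and whose axes are the flange's). Camera axes: x right, y up, looking along -z (the intrinsics and any distortion apply to the point x, -y, -z); pixel columns grow to the right and rows downward; lengths in m; the calibration is good to about 2 mm. A picture is of the moment at which its call begins: read the wrist's pose just before it. There is no depth.
- bot.job_done(): hands the job in; it is judged then, once.
The state is a dict: "time": time; "q": joint angles; "qd": joint speeds; "joint_efforts": joint torques, N m; "ee_pos": TCP position; "tcp_rot": TCP orientation; "wrist_force": force on the tool from outside, world axes, zero at the start; "torque": the same for the moment, N m; "opening": finger opening in m; "grasp_force": force on a finger pad.
Only numpy, scipy, OpenCV 4.12 (cv2) and the standard library are available. Lean on these libraries where they do the work, as an engineer would, in place of code of your own. Each camera call takes 0.05 s, during which the arm holds its last target. There are 200 camera calls.

TASK

Put the pickling weight (wide ceramic foot on a straight wooden stem) into the open two-eared garlic crock, foot down: lower it, still held, until you feel it come to rest on the wooden board that covers the garlic, then let go so that it stands upright in the crock by itself. How deep the board lies differs each time, so go gently: do not drop the weight or push down hard on the board. Leave the crock where it is and do not shift the glass measuring jug.

Things in the scene. Friction and masses are not known exactly. Their poses are not given: they have to be found in the camera images.
- presser_mid (a point): Pickling weight's centre, half-way up (72.5 mm above its underside); z up its stem. Stands on the counter: white ceramic disc foot 60 mm across, 22 mm high, with a straight round wooden stem 24 mm across up to 145 mm total height. Grip the stem about 25 mm below its top. 0.14 to 0.28 kg. A waisted pepper mill and a club-shaped pestle, all wood, up to 150 mm tall, stand near it.
- crock: Garlic crock: straight round open white ceramic pot, 100 mm outside, 88 mm inside, rim 100 mm high, two small ears reaching 68 mm from its axis; 1.3 kg, loose on the counter. Origin: centre of its underside, z up. Inside is a flat level wooden board, 84 mm across, firm; its top is 35 to 65 mm above the crock's underside, differently each time.
- jug: Glass measuring jug, not to be shifted: 96 mm across at the rim, 120 mm high, loop handle towards its own +y reaching 88 mm from the axis. Origin: centre of its underside. A white mug with one handle, 90 mm high, stands there too; crock, jug and mug are at least 110 mm apart, centre to centre.
Things that resemble listed ones, but are neither listed nor needed, are in the scene too. What is shaped like the part that bears presser_mid but green or red is not meant.

How it is judged (in metres and radians):
On the way:
1. the weight, still held, bears on the board inside the crock (foot at least 20 mm below the rim) (contact force between presser and crock above 0.5 N and contact force between the fingers and presser above 1 N and horizontal distance between presser_mid and crock below 0.025 m and z of presser_mid in the frame of crock below 0.1525 m), for 0.1 s.
At the end, for the whole second after the job is handed in: The weight stands foot down in the crock, upright within 10 degrees, its foot at least 20 mm below the rim and its axis within 20 mm of the crock's, released and at rest; the crock stands upright within 30 mm of its starting place and the jug within 20 mm of its own (horizontal distance between presser_mid and crock below 0.02 m and z of presser_mid in the frame of crock below 0.1525 m and angle between presser_mid's own z axis and vertical below 0.17 rad and linear speed of presser below 0.02 m/s and contact force between the fingers and presser below 0.1 N and angle between crock's own z axis and vertical below 0.1 rad and distance of crock from where it was at the start of the episode below 0.03 m and distance of jug from where it was at the start of the episode below 0.02 m); the robot touches nothing.
It fails at once if the weight is dropped into the crock (moves faster than 0.35 m/s with its foot inside) (linear speed of presser above 0.35 m/s and horizontal distance between presser_mid and crock below 0.05 m and z of presser_mid in the frame of crock below 0.1725 m).
It fails at once if the weight is pushed on the crock or its board with more than 40 N (contact force between presser and crock above 40 N).
It fails at once if the glass jug is shifted by more than 20 mm (distance of jug from where it was at the start of the episode above 0.02 m).
It fails at once if the crock is shifted by more than 30 mm (distance of crock from where it was at the start of the episode above 0.03 m).
It also fails if it takes over 42 s, if anything falls off the work surface, if the arm or the gripper's body presses on something with over 40 N, if the wrist force passes 120 N, or if a joint passes its speed limit or range.

## Working session

There is one attempt and no reset: what is moved stays moved. The work goes in short steps, Python scripts to look and compute and a tool call to move; the robot and the scene stay as the last step left them, time stands still between calls to the robot, and variables do not carry over. Pictures are saved under pics/ and viewed, at most 10 in all, crops included, and the job is handed in when it is done.

Besides the shell and the picture viewer there is one more tool, called after "Call:" by a JSON object that holds its "fn" and its "kwargs". carry_out: Moves the arm, as the interface text tells. Its arguments: {"type":"object","properties":{"moves":{"type":"string"},"force":{"type":"number"}},"required":["moves"]}

```bash
ls; mkdir -p pics; cat > h.py <<'E'
from workcell import bot
import numpy as np, cv2
from scipy.spatial.transform import Rotation as R
def rot(o):
    o=np.array(o,float)
    if o.shape==(3,3): return o
    if o.shape==(4,): return R.from_quat(o).as_matrix()
    return R.from_euler('xyz',o,degrees=True).as_matrix()
def shot(n,f):
    o=bot.get_obs(); c=bot.camera(n); cv2.imwrite('pics/'+f,c['img'][:,:,::-1])
    if 'mount' in c:
        T=np.eye(4);T[:3,:3]=rot(o['tcp_rot']);T[:3,3]=o['ee_pos'];M=T@np.array(c['mount'])
        c['P'],c['Rm']=M[:3,3],M[:3,:3]
    else: c['P'],c['Rm']=np.array(c['position']),rot(c['orientation'])
    return c
def ray(c,u,v):
    K=np.array(c['mtx']);p=cv2.undistortPoints(np.array([[[u,v]]],float),K,np.array(c['dist']) if c.get('dist') is not None else None)[0,0]
    return c['P'],c['Rm']@np.array([p[0],-p[1],-1.])
def plane(c,u,v,z):
    P,d=ray(c,u,v);return P+d*(z-P[2])/d[2]
def proj(c,X):
    q=np.array(c['Rm']).T@(np.array(X)-c['P']);K=np.array(c['mtx']);return (K@[q[0]/-q[2],-q[1]/-q[2],1])[:2]
E
python3 - <<'E'
from h import *
for n in('scene','side','wrist'):
    c=shot(n,n+'0.png');print(n,{k:v for k,v in c.items() if k!='img'})
print(bot.get_obs())
E
```

```text
pics
scene {'mtx': array([[456.06512651,   0.        , 313.45191193],
       [  0.        , 456.06512651, 236.68189951],
       [  0.        ,   0.        ,   1.        ]]), 'position': array([0.92559625, 0.35854587, 0.64632138]), 'orientation': array([ 43.68694337,  -0.97528462, 131.00927888]), 'P': array([0.92559625, 0.35854587, 0.64632138]), 'Rm': array([[-0.65608618, -0.53795762,  0.52929436],
       [ 0.754494  , -0.48337248,  0.44394802],
       [ 0.01702111,  0.69061758,  0.72301981]])}
side {'mtx': array([[610.28004362,   0.        , 328.00359004],
       [  0.        , 610.28004362, 233.59413967],
       [  0.        ,   0.        ,   1.        ]]), 'position': array([0.18779632, 0.81976189, 0.83242562]), 'orientation': array([  48.61616259,   -0.51509562, -157.98703341]), 'P': array([0.18779632, 0.81976189, 0.83242562]), 'Rm': array([[-0.92706159,  0.25404466, -0.27571384],
       [-0.37480127, -0.61037721,  0.69782783],
       [ 0.00898999,  0.75026727,  0.66107352]])}
wrist {'mtx': array([[423.90729162,   0.        , 319.91628534],
       [  0.        , 423.90729162, 246.
[... 594 characters left out ...]
29735663,  0.95476279]])}
{'time': 0.15, 'q': array([-7.07594905e+01,  5.00375634e+00,  1.00449319e+01,  9.50998943e+01,
        7.42721853e-05,  9.00029693e+01]), 'qd': array([ 0.11958428, -0.13047947,  0.19221984, -0.07454485,  0.04656874,
       -0.04126522]), 'joint_efforts': array([-3.03341349e-04, -5.20761430e+01,  4.65044510e+01,  1.39086813e-02,
       -4.17328465e-05,  5.37725171e-06]), 'ee_pos': array([ 0.18119146, -0.51912785,  0.24774737]), 'tcp_rot': array([-1.79941281e+02, -7.12291226e-05,  1.92375401e+01]), 'wrist_force': array([-0.11266128,  0.0232012 , -0.30045288]), 'torque': array([-0.01530913, -0.01435754,  0.01412105]), 'grasp_force': 0.0, 'opening': 0.08512474137581821}
```

View pics/scene0.png

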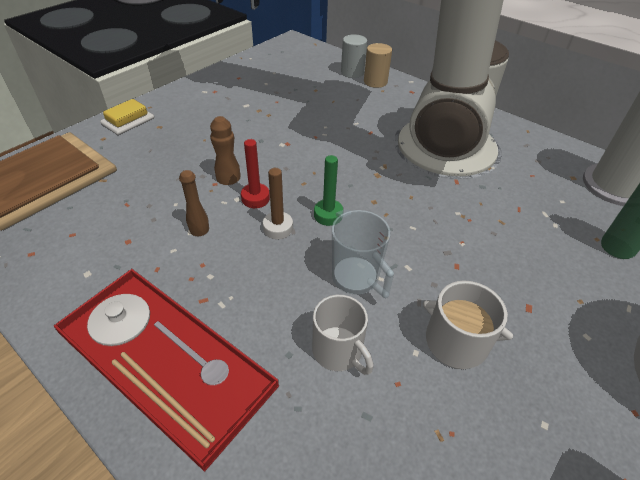

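View pics/side0.png

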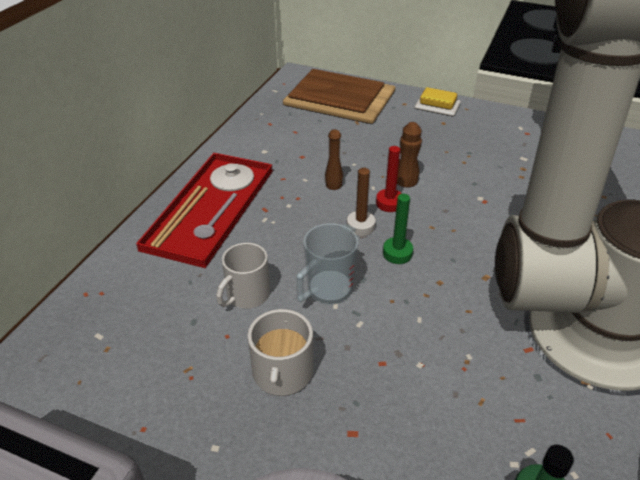

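The scene view shows the white-footed presser with its stem top at (276,171) and foot at (278,226), and the crock rim centred near (469,309). The jug is at (360,240), and red, green, pestle and mill stand around the presser. In the side view the presser top is at (363,171), its foot at (361,221), and the crock rim at (281,340).

```bash
cat > m.py <<'E'
from h import *
def at(n,c,pts):
    for k,(u,v,z) in pts.items(): print(n,k,plane(c,u,v,z).round(4))
S=shot('scene','s1.png');D=shot('side','d1.png')
at('scene',S,dict(stemtop=(276,171,.145),foottop=(278,222,.022),rimL=(430,309,.1),rimR=(505,309,.1),rimT=(469,286,.1),rimB=(469,336,.1),red=(251,143,.145),green=(331,159,.145),mill=(221,122,.15),pest=(187,175,.14),jug=(360,235,.12),jugbase=(356,273,0),handle=(390,290,.03),mug=(340,319,.09)))
at('side',D,dict(stemtop=(363,171,.145),foottop=(361,219,.022),rimL=(250,336,.1),rimR=(312,336,.1),rimT=(281,312,.1),rimB=(281,362,.1),red=(394,149,.145),green=(403,198,.145),mill=(411,127,.15),pest=(334,133,.14),jug=(331,245,.12),jugbase=(331,285,0),mug=(245,260,.09)))
E
python3 m.py
```

```text
scene stemtop [ 0.4821 -0.1031  0.145 ]
scene foottop [ 0.4849 -0.1022  0.022 ]
scene rimL [0.5221 0.2434 0.1   ]
scene rimR [0.4493 0.3252 0.1   ]
scene rimT [0.4462 0.2659 0.1   ]
scene rimB [0.5252 0.3073 0.1   ]
scene red [ 0.4531 -0.197   0.145 ]
scene green [ 0.3899 -0.0537  0.145 ]
scene mill [ 0.4483 -0.2865  0.15  ]
scene pest [ 0.5902 -0.215   0.14  ]
scene jug [0.4875 0.0885 0.12  ]
scene jugbase [0.4697 0.0796 0.    ]
scene handle [0.4819 0.1579 0.03  ]
scene mug [0.6165 0.153  0.09  ]
side stemtop [ 0.4806 -0.1013  0.145 ]
side foottop [ 0.4799 -0.1042  0.022 ]
side rimL [0.5145 0.311  0.1   ]
side rimR [0.4273 0.2749 0.1   ]
side rimT [0.4916 0.2493 0.1   ]
side rimB [0.4502 0.3367 0.1   ]
side red [ 0.4482 -0.1975  0.145 ]
side green [ 0.3848 -0.0498  0.145 ]
side mill [ 0.4382 -0.2841  0.15  ]
side pest [ 0.5853 -0.2139  0.14  ]
side jug [0.469  0.0934 0.12  ]
side jugbase [ 0.4749  0.0747 -0.    ]
side mug [0.6054 0.1568 0.09  ]
```

Call:
{"fn": "carry_out", "kwargs": {"moves": "421 -294 0 0 0 0 70;421 -294 0 0 0 0 70;421 -294 0 0 0 0 70;421 -294 0 0 0 0 70;421 -294 0 0 0 0 70;421 -294 0 0 0 0 70;421 -294 0 0 0 0 70;421 -294 0 0 0 0 70;421 -294 0 0 0 0 70;421 -294 0 0 0 0 70;421 -294 0 0 0 0 70;421 -294 0 0 0 0 70;421 -294 0 0 0 0 70;421 -294 0 0 0 0 70"}}

```text
time: 1.65
ee_pos: [0.4813, -0.1041, 0.2484]
tcp_rot: [180.0, 0.0, 19.2]
wrist_force: [-0.4, 0.2, -0.4]
opening: 0.0699
grasp_force: 0.0
```

```bash
python3 - <<'E'
from h import *
o=bot.get_obs();print(o['q'].round(1),o['ee_pos'],o['tcp_rot'])
c=shot('wrist','w1.png')
for X in [(.482,-.103,.145),(.482,-.103,.0)]: print(proj(c,X))
E
```

```text
[-12.2  -2.9   2.1  95.   -0.  148.7] [ 0.48127009 -0.10407655  0.2484225 ] [1.79985145e+02 3.77085665e-03 1.91514119e+01]
[318.98298881 252.21932149]
[319.53131419 201.84568082]
```

View pics/w1.png

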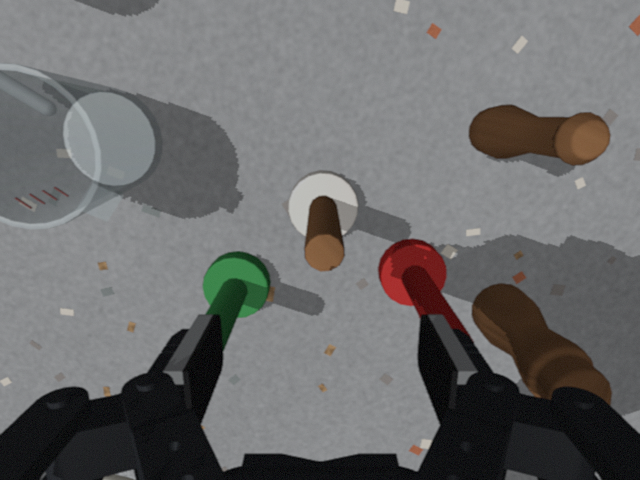

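The wrist view shows the presser's stem top at (325,252) and its foot at (323,206). That is about 5 px right of the prediction, so roughly +2.5 mm in tool y. The fingers have a clear path down between green and red.

Call:
{"fn": "carry_out", "kwargs": {"moves": "1 2.5 20 0 0 0 70;1 2.5 50 0 0 0 70;1 2.5 80 0 0 0 70;1 2.5 110 0 0 0 70;1 2.5 130 0 0 0 70;1 2.5 130 0 0 0 70;1 2.5 130 0 0 0 40;1 2.5 130 0 0 0 20;1 2.5 130 0 0 0 10;1 2.5 130 0 0 0 10;1 2.5 130 0 0 0 10;1 2.5 130 0 0 0 10;1 2.5 130 0 0 0 10;1 2.5 130 0 0 0 10", "force": 40}}

```text
time: 3.1
ee_pos: [0.4843, -0.1053, 0.1197]
tcp_rot: [179.9, -0.1, 19.2]
wrist_force: [-1.0, -0.7, 6.0]
opening: 0.0229
grasp_force: 38.9
```

Call:
{"fn": "carry_out", "kwargs": {"moves": "0 0 -15 0 0 0 10;0 0 -40 0 0 0 10;0 0 -70 0 0 0 10;0 0 -100 0 0 0 10;0 0 -130 0 0 0 10;0 0 -160 0 0 0 10;0 0 -175 0 0 0 10;0 0 -175 0 0 0 10;0 0 -175 0 0 0 10"}}

```text
time: 4.0
ee_pos: [0.4836, -0.105, 0.2932]
tcp_rot: [-180.0, -0.0, 19.2]
wrist_force: [0.4, 0.3, -1.3]
opening: 0.023
grasp_force: 39.5
```

```bash
python3 - <<'E'
from h import *
o=bot.get_obs();print(o['ee_pos'],o['tcp_rot'],o['wrist_force'])
w=shot('wrist','w2.png')['img'];s=shot('scene','s2.png')['img'];d=shot('side','d2.png')['img']
p=np.hstack([w[120:480,140:500],s[0:360,180:580]]);cv2.imwrite('pics/c2.png',p[:,:,::-1])
E
```

```text
[ 0.48363901 -0.10495465  0.29318965] [-1.79996337e+02 -1.01740890e-03  1.92450256e+01] [ 0.40327313  0.27936028 -1.27060707]
```

View pics/c2.png

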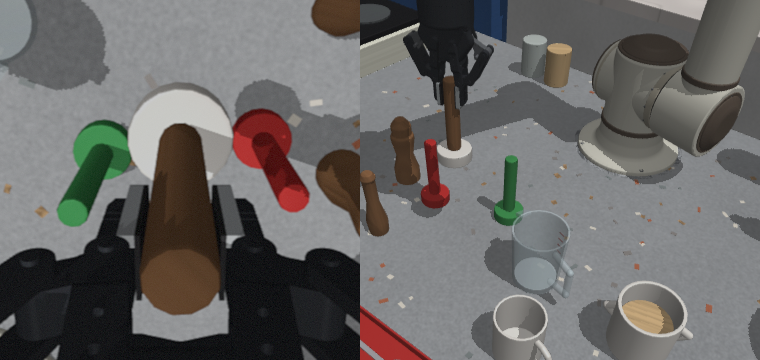

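The presser is held upright with its foot about 174 mm above the counter. Next I carry it over, turning to spare joint 6, and stop short of the crock to look.

Call:
{"fn": "carry_out", "kwargs": {"moves": "3 -15 0 0 0 -3 10;8 -47 0 0 0 -9 10;14 -86 0 0 0 -16 10;21 -125 0 0 0 -23 10;27 -164 0 0 0 -30 10;34 -203 0 0 0 -37 10;40 -240 0 0 0 -43 10;45 -268 0 0 0 -48 10;47 -282 0 0 0 -50 10;47 -282 0 0 0 -50 10;47 -282 0 0 0 -50 10;47 -282 0 0 0 -50 10"}}

```text
time: 5.35
ee_pos: [0.4351, 0.1759, 0.2932]
tcp_rot: [180.0, 0.0, 69.1]
wrist_force: [0.3, 0.5, -0.6]
opening: 0.0231
grasp_force: 39.5
```

```bash
python3 - <<'E'
from h import *
o=bot.get_obs();print(o['q'].round(1),o['ee_pos'],o['tcp_rot'],o['wrist_force'])
c=shot('wrist','w3.png');print(proj(c,(.478,.289,.1)))
E
```

```text
[ 22.   -4.8   5.4 100.2  -0.  132.9] [0.43513754 0.17592829 0.293234  ] [1.79999462e+02 1.59756766e-02 6.91435555e+01] [ 0.32085225  0.46206078 -0.5709598 ]
[320.32016153  45.88539062]
```

View pics/w3.png

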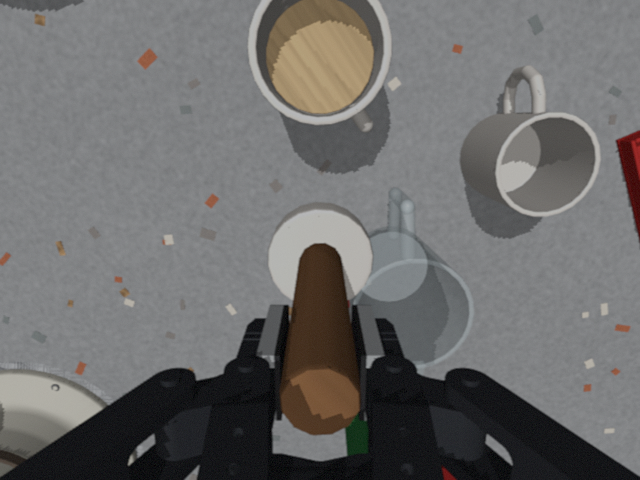

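The wrist view shows the crock rim, outer edges at columns 248 and 392 and bottom at row 125, so its centre is near (320,48). The presser's foot is near (321,255) and the jug is clear at right.

```bash
python3 - <<'E'
from h import *
from scipy.optimize import least_squares
c=shot('wrist','w4.png');o=bot.get_obs()
# outer rim pixel picks, column-wise/row-wise edges of bright low-saturation rim
P=np.array([plane(c,u,v,.1)[:2] for u,v in [(248,45),(392,45),(320,125),(275,107),(368,104),(254,73),(387,70)]])
r=least_squares(lambda p:np.hypot(*(P-p).T)-.05,P.mean(0));print('crock',r.x,r.fun.round(4))
T=o['ee_pos'];print('foot px pred(bottom,top)',proj(c,(T[0],T[1],.1735)),proj(c,(T[0],T[1],.1955)))
d=np.r_[r.x-T[:2],0];print('tool delta mm',(rot(o['tcp_rot']).T@d*1000).round(1))
im=c['img'].astype(int);m=((im.min(2)>150)&(np.ptp(im,axis=2)<30)).astype(np.uint8)
cs,_=cv2.findContours(m,cv2.RETR_EXTERNAL,cv2.CHAIN_APPROX_NONE)
for k in cs:
    if cv2.contourArea(k)>800: print(cv2.boundingRect(k),cv2.contourArea(k))
E
```

```text
crock [0.47738353 0.28767023] [-0.0006 -0.0006  0.0008  0.     -0.0001 -0.0013 -0.0013]
foot px pred(bottom,top) [320.53381548 245.92565369] [320.53360012 257.61918726]
tool delta mm [119.5  -0.4  -0. ]
(0, 374, 101, 51) 2888.0
(269, 210, 103, 90) 4837.0
(496, 112, 105, 104) 8283.0
(248, 0, 143, 124) 2009.5
```

Call:
{"fn": "carry_out", "kwargs": {"moves": "15 0 0 0 0 0 10;45 0 0 0 0 0 10;75 0 0 0 0 0 10;105 0 0 0 0 0 10;119 0 0 0 0 0 10;119 0 0 0 0 0 10;119 0 10 0 0 0 10;119 0 25 0 0 0 10;119 0 40 0 0 0 10;119 0 55 0 0 0 10;119 0 65 0 0 0 10;119 0 75 0 0 0 10;119 0 85 0 0 0 10;119 0 92 0 0 0 10;119 0 95 0 0 0 10;119 0 95 0 0 0 10;119 0 95 0 0 0 10"}}

```text
time: 7.15
ee_pos: [0.4774, 0.2881, 0.1987]
tcp_rot: [180.0, -0.0, 69.2]
wrist_force: [-0.3, 0.2, -1.2]
opening: 0.0234
grasp_force: 39.6
```

```bash
python3 - <<'E'
from h import *
o=bot.get_obs();print(o['ee_pos'],o['wrist_force'])
w=shot('wrist','w5.png')['img'];s=shot('scene','s5.png')['img']
p=np.hstack([w[100:480,130:510],s[60:440,260:640]]);cv2.imwrite('pics/c5.png',p[:,:,::-1])
E
```

```text
[0.47737775 0.28811616 0.19869362] [-0.27047023  0.22763526 -1.17559809]
```

View pics/c5.png

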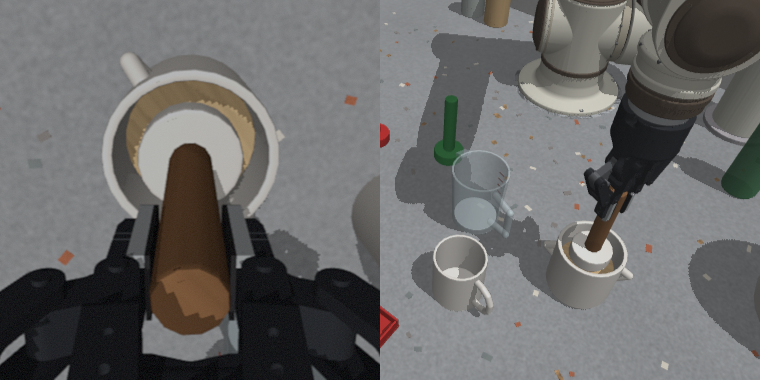

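The foot hangs centred inside the crock, with the rim centre at about (192,155) and the foot at about (190,160) in the crop. Now I lower it gently until it touches.

Call:
{"fn": "carry_out", "kwargs": {"moves": "0 0 1.5 0 0 0 10;0 0 3 0 0 0 10;0 0 4.5 0 0 0 10;0 0 6 0 0 0 10;0 0 6 0 0 0 10;0 0 6 0 0 0 10"}}

```text
time: 7.85
ee_pos: [0.4772, 0.288, 0.1922]
tcp_rot: [-180.0, 0.0, 69.2]
wrist_force: [0.4, 0.4, -0.9]
opening: 0.023
grasp_force: 39.6
```

Call:
{"fn": "carry_out", "kwargs": {"moves": "0 0 1.5 0 0 0 10;0 0 3 0 0 0 10;0 0 4 0 0 0 10;0 0 5 0 0 0 10;0 0 5 0 0 0 10;0 0 5 0 0 0 10"}}

```text
time: 8.45
ee_pos: [0.4772, 0.288, 0.1873]
tcp_rot: [-180.0, 0.0, 69.2]
wrist_force: [-0.3, 0.5, -0.6]
opening: 0.0229
grasp_force: 39.6
```

Call:
{"fn": "carry_out", "kwargs": {"moves": "0 0 1 0 0 0 10;0 0 2 0 0 0 10;0 0 3 0 0 0 10;0 0 4 0 0 0 10;0 0 4 0 0 0 10"}}

```text
time: 8.95
ee_pos: [0.4772, 0.288, 0.1831]
tcp_rot: [-180.0, 0.0, 69.2]
wrist_force: [-0.1, -0.5, -1.2]
opening: 0.0228
grasp_force: 39.6
```

Call:
{"fn": "carry_out", "kwargs": {"moves": "0 0 1 0 0 0 10;0 0 2 0 0 0 10;0 0 3 0 0 0 10;0 0 4 0 0 0 10;0 0 4 0 0 0 10"}}

```text
time: 9.45
ee_pos: [0.4774, 0.288, 0.1802]
tcp_rot: [180.0, -0.1, 69.2]
wrist_force: [-0.9, -1.3, 5.0]
opening: 0.023
grasp_force: 40.4
```

Contact: +5 N, with the foot about 60 mm above the crock's underside, which is within the board's range. Hold briefly, ease off slightly, open, then retreat.

Call:
{"fn": "carry_out", "kwargs": {"moves": "0 0 0 0 0 0 10;0 0 0 0 0 0 10;0 0 -0.5 0 0 0 10;0 0 -0.5 0 0 0 10;0 0 -0.5 0 0 0 24;0 0 -0.5 0 0 0 30;0 0 -0.5 0 0 0 45;0 0 -0.5 0 0 0 60;0 0 -0.5 0 0 0 70;0 0 -0.5 0 0 0 70;0 0 -0.5 0 0 0 70;0 0 -0.5 0 0 0 70;0 0 -0.5 0 0 0 70", "force": 20}}

```text
time: 10.75
ee_pos: [0.4772, 0.288, 0.1798]
tcp_rot: [-180.0, -0.0, 69.2]
wrist_force: [-0.1, -0.5, 0.5]
opening: 0.0703
grasp_force: 0.0
```

Call:
{"fn": "carry_out", "kwargs": {"moves": "0 0 -5 0 0 0 70;0 0 -15 0 0 0 70;0 0 -35 0 0 0 70;0 0 -60 0 0 0 70;0 0 -90 0 0 0 70;0 0 -115 0 0 0 70;0 0 -120 0 0 0 70;0 0 -120 0 0 0 70;0 0 -120 0 0 0 70;0 0 -120 0 0 0 70"}}

```text
time: 11.75
ee_pos: [0.477, 0.2878, 0.2986]
tcp_rot: [-179.9, 0.1, 69.2]
wrist_force: [0.2, -0.1, -0.8]
opening: 0.0701
grasp_force: 0.0
```

```bash
python3 - <<'E'
from h import *
w=shot('wrist','w6.png')['img'];s=shot('scene','s6.png')['img']
p=np.hstack([w[60:440,130:510],s[60:440,260:640]]);cv2.imwrite('pics/c6.png',p[:,:,::-1])
E
```

```text
(no output)
```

View pics/c6.png

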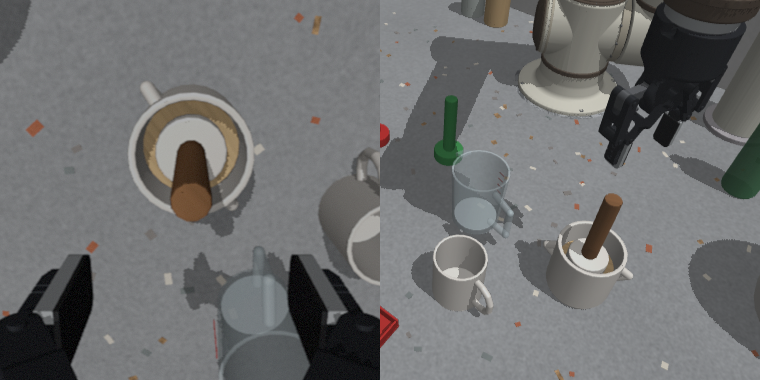

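The weight stands upright and centred on the board, with the gripper clear above it. The jug and crock show no shift from the previous view.

```bash
python3 -c "
from workcell import bot
print(bot.job_done())"
```

```text
the job is handed in; nothing more can be done
None
```

The pickling weight stands upright and centred on the board in the crock, released after a gentle touch of about 5 N, with the crock and jug not visibly moved; the job is handed in, but no verdict came back.

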